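Close up the spice rack

TASK

One glass spice jar is still standing on the worktop among the other jars. Stand it upright in the wooden spice rack, in the empty space between the two spice jars already there and the sliding end stop, and let go of it. Then push the end stop towards the jars until the three stand in a snug row against the rack's fixed end wall, with no gaps left.

Things in the scene. Friction and masses are not known exactly. Their poses are not given: they have to be found in the camera images.
- spare_jar_center (a point): Centre of the spice jar on the worktop, on its axis, 53 mm above its underside; z up. Slim clear-glass jar with a paper label and a red screw cap, 106 mm tall, glass 42 mm and cap (top 21 mm) 45 mm in diameter, 0.11 kg. The only such jar outside the rack; a smaller grey salt shaker and two wider jars (68 mm) stand near it.
- row_jar_center (a point): Centre (53 mm above its underside) of the second of the two identical spice jars that stand loose in the rack: the one nearer the empty space. The first stands between it and the end wall.
- rack: Pale wooden rack, fixed, 260 mm long (y), 86 wide. Origin: centre of underside; z up; y along the row to the end wall (inner face y = +118 mm, top 94 mm up). Floor 12 mm above the origin, channel 62 mm wide about x = 0 between low rails (tops 33 mm up); other end open. Three jars packed tight take about 133 mm (third axis near y = +7 mm).
- stop (a joint): End stop, slides to rack +y as the value (m) grows. Dark wooden upright plate in the channel, 58 mm wide, 16 thick, top 85 mm above rack origin. Jar-side face at rack y = -105 mm + value, outer face -121 mm + value, plus a foot 8 mm high, 14 mm out. About 2 N of friction; stays put; push its outer face above the rails. Starts at 0 to 0.03; about 0.090 with three jars packed.
Mind the look-alikes: they are no part of the job. What is shaped like the part that bears spare_jar_center but blue is not meant.

How it is judged:
By the outcome, as a careful person would: the job done as asked, in the order asked, and still so for the second after the job is handed in, with the robot touching nothing.
It also fails if it takes over 48 s, if anything falls off the work surface, if the arm or the gripper's body presses on something with over 40 N, if the wrist force passes 120 N, or if a joint passes its speed limit or range.

ROBOT

A 6-joint arm with a two-finger parallel gripper is mounted at the origin on a cart in front of the work surface, level with it; the furniture and walls round the work are solid. World frame = base frame: x ahead of the robot, y to its left, z up, the work surface at z = 0. Lengths are in m, angles in rad, forces in N, time in s.
With the tool pointing down it reaches from about 0.375 to 0.9 m from the base axis. Payload 3.1 kg.
Tool frame: the origin (TCP) lies midway between the tips of the shut fingers; the grasp point (between the pads) lies 19 mm behind it (manip.grasp_offset is the distance from the TCP to the grasp point, in m); z points along the fingers, y is the line along which they close (so a half turn about z gives the same grasp; the last joint's range is limited). The gripper opens to 85 mm and grips with 20 to 120 N. Pads are 22 mm wide; open, the fingers measure 114 mm over their backs; the gripper's body (76 mm by 85 mm) begins 54 mm behind the grasp point. The pads swing forward as they close: fully open they stand 13 mm farther back than shut.
Start: joints at [-0.178, 0.527, 1.433, -0, 1.181, -0.178], TCP at [0.625, 0, 0.231] pointing down, gripper open.
Joint ranges: [-3.08, 3.08], [-0.75, 2.2], [0.22, 2.44], [-1.43, 4.57], [0, 2.65], [-2.85, 2.85]. Speed limits (rad/s): [2.79, 2.79, 3.14, 3.14, 3.14, 3.14].

INTERFACE

Orientations are given as a unit quaternion [x, y, z, w].
In Python, from station import sensors, cams, order, manip gives the robot as it stands.
- The arm moves only by the tool move_arm, never from a script. Its argument "targets" is a list of rows, each an object of numbers: "dx", "dy", "dz": the shift along the world's x, y, z normalised to -1 to 1, where 1 is 25 mm; "rx", "ry", "rz": the turn, a rotation vector about the world's x, y, z normalised to -1 to 1, where 1 is 30 degrees. A call has exactly 10 rows; each row shifts and turns the commanded pose from where the row before left it; what a row does not reach is not made up. A row lasts 1/8 s, in which the tool goes at most 62.5 mm and 10.7 degrees, less where a joint would pass 70% of its speed; a pose out of reach is approached as far as the arm can. A call with a number of a shift or a turn outside -1 to 1 is refused whole. A call with a gripper value outside its range is refused whole. "claw" is the opening in per cent of the stroke, from 0 (shut) to 100 (fully open), set as the call begins (left out, the last holds). The fingers move at their own pace and stop on an object; "newtons" is the grip in N (left out, the last holds). Time passes only in rows, so rows that do not move let the fingers close, or fill a call up. It gives the time, the measured TCP pose, the force, the opening and the grip force at its end, in the units of the state.
- sensors.sense(): the state, without advancing time (a new reading comes with each control period).
- cams.snapshot(name): name is "scene" or "side" or "wrist"; returns the picture (480x640x3 uint8, red, green, blue); there is no depth.
- cams.camera_model(name): a dict with "fx", "fy", "cx", "cy" (pixels), "extrinsics" (4x4, takes a point from world to camera coordinates). Camera axes: x right, y down, z forward; pixel columns grow to the right and rows downward; lengths in m; the calibration is good to about 2 mm. A picture is of the moment at which its call begins: read the wrist's pose just before it. camera_model takes no time and is no camera call; for the wrist camera it gives the pose at the moment of the call.
- order.sign_off(): hands the job in; it is judged then, once.
The state is a dict: "t": time; "q": joint angles; "qd": joint speeds; "tau": joint torques, N m; "tcp_pos": TCP position; "tool_rot": TCP orientation; "force": force on the tool from outside, world axes, zero at the start; "ft_torque": the same for the moment, N m; "finger_gap": opening from 0.0 (shut) to 1.0 (fully open); "gripper_force": force on a finger pad.
Only numpy, scipy, OpenCV 4.12 (cv2) and the standard library are available. Lean on these libraries where they do the work, as an engineer would, in place of code of your own. Each camera call takes 0.05 s, during which the arm holds its last target. There are 200 camera calls.

## Working session

There is one attempt and no reset: what is moved stays moved. The work goes in short steps, Python scripts to look and compute and a tool call to move; the robot and the scene stay as the last step left them, time stands still between calls to the robot, and variables do not carry over. Pictures are saved under pics/ and viewed, at most 10 in all, crops included, and the job is handed in when it is done.

Besides the shell and the picture viewer there is one more tool, called after "Emit:" as name([rows], argument=value, ...), one row to a line, values as JSON. move_arm: Moves the arm, as the interface text tells. Scaled input: -1 to 1 covers 25 mm each way for a shift and 30 degrees each way for a turn. Its arguments: {"type":"object","properties":{"targets":{"type":"array"},"claw":{"type":"number"},"newtons":{"type":"number"}},"required":["targets"]}

```bash
mkdir -p pics
python3 - <<'E'
from station import sensors,cams
import cv2
for n in ["scene","side"]:
    im=cams.snapshot(n); cv2.imwrite(f"pics/{n}0.png",im[:,:,::-1])
    m=cams.camera_model(n); print(n,m)
print(sensors.sense())
E
```

```text
scene {'fx': 489.06530739267, 'fy': 489.06530739267, 'cx': 320.22216994603724, 'cy': 235.51494262643456, 'extrinsics': array([[ 0.69043625, -0.72309224,  0.0208661 , -0.34097668],
       [-0.50730878, -0.50455761, -0.69861249,  0.25208057],
       [ 0.51568943,  0.47176183, -0.71519591,  0.85453663],
       [ 0.        ,  0.        ,  0.        ,  1.        ]])}
side {'fx': 522.4893813713383, 'fy': 522.4893813713383, 'cx': 315.65420926258986, 'cy': 233.63350408256474, 'extrinsics': array([[ 0.94423038, -0.32832571,  0.02512408, -0.43668019],
       [-0.09329445, -0.33991548, -0.93581708,  0.10825666],
       [ 0.31579287,  0.88128298, -0.35158949,  0.93661984],
       [ 0.        ,  0.        ,  0.        ,  1.        ]])}
{'t': 0.1, 'q': array([-1.78482251e-01,  5.28385008e-01,  1.43377373e+00,  2.98500741e-06,
        1.18139760e+00, -1.78494500e-01]), 'qd': array([ 0.00203179, -0.0013982 , -0.00386574,  0.00123081, -0.00200203,
       -0.00096673]), 'tau': array([ 4.33945943e-04, -4.43301880e+01, -1.78587180e+01, -2.04061280e-04,
        3.88642526e-03,  1.10165692e-05]), 'tcp_pos': array([6.24357961e-01, 1.57214070e-04, 2.30424357e-01]), 'tool_rot': array([ 7.07102511e-01,  7.07110369e-01, -5.58841255e-04, -8.07285207e-04]), 'force': array([-0.28820112,  0.1433143 , -0.04048653]), 'ft_torque': array([ 0.02851561,  0.00565116, -0.0229122 ]), 'gripper_force': 0.0, 'finger_gap': 0.9997303341136076}
```

View pics/scene0.png

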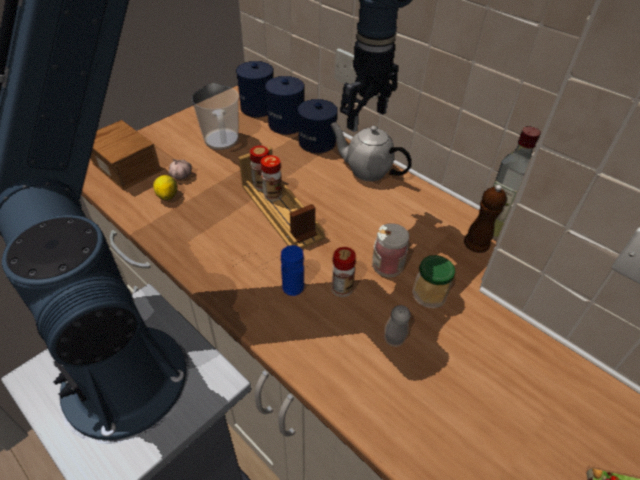

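View pics/side0.png

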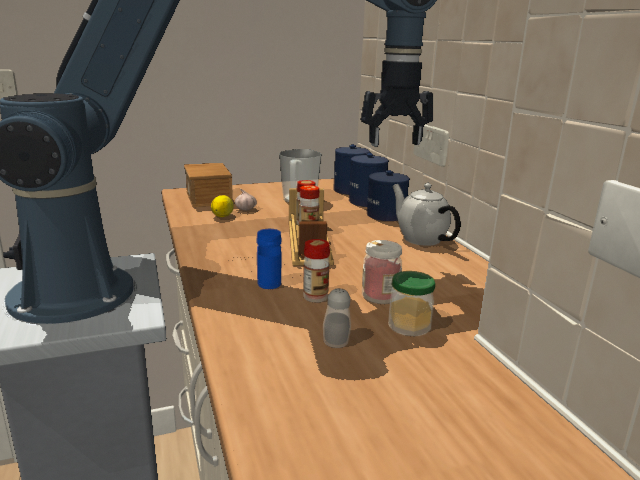

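The scene view shows the red-capped spare jar at about (344,270), with the blue decoy at (292,270). The rack runs from (245,165) to (310,240), with two jars at its far end and the dark stop at (303,222). The side view has the spare jar at (316,270). I'll enlarge both.

Run:
```python
import cv2
a=cv2.imread("pics/scene0.png")[140:310,220:380]; cv2.imwrite("pics/c1.png",cv2.resize(a,None,fx=3.5,fy=3.5,interpolation=cv2.INTER_CUBIC))
a=cv2.imread("pics/side0.png")[170:310,245:355]; cv2.imwrite("pics/c2.png",cv2.resize(a,None,fx=4,fy=4,interpolation=cv2.INTER_CUBIC))
```

```text
(no output)
```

View pics/c1.png

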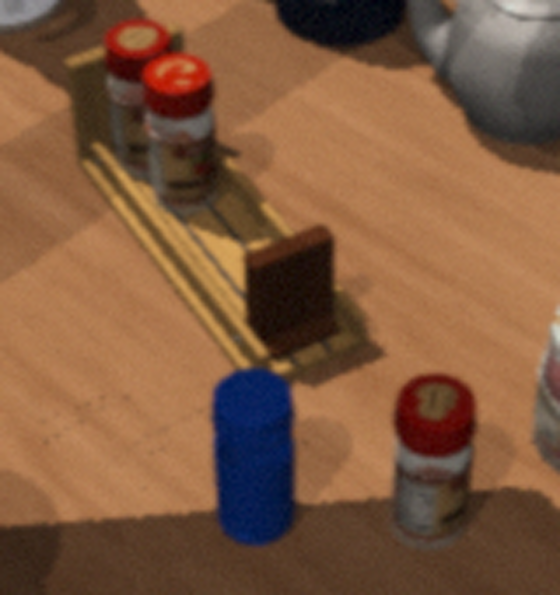

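View pics/c2.png

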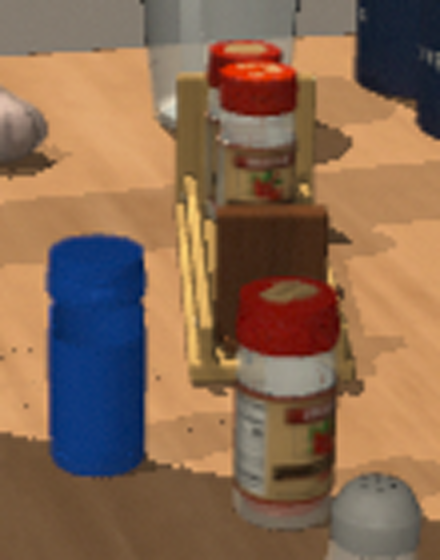

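```bash
cat > h.py <<'E'
import numpy as np
from station import cams
M={n:cams.camera_model(n) for n in("scene","side")}
def proj(m,P):
    E=m["extrinsics"]; c=E[:3,:3]@np.array(P)+E[:3,3]
    return np.array([m["fx"]*c[0]/c[2]+m["cx"],m["fy"]*c[1]/c[2]+m["cy"]])
def ray(m,uv,z):
    E=m["extrinsics"];R=E[:3,:3];o=-R.T@E[:3,3]
    d=R.T@np.array([(uv[0]-m["cx"])/m["fx"],(uv[1]-m["cy"])/m["fy"],1]); return o+d*(z-o[2])/d[2]
E
python3 - <<'E'
from h import *
from scipy.optimize import least_squares
S=lambda u,v:np.array([u/3.5+220,v/3.5+140]); D=lambda u,v:np.array([u/4+245,v/4+170])
for n,s,d,z in [("spare",S(436,400),D(288,292),.106),("row",S(179,76),D(259,73),.118),("first",S(140,40),D(245,49),.118)]:
    print(n,ray(M["scene"],s,z).round(4),ray(M["side"],d,z).round(4))
# rack: x,y,yaw,stop
ob=[("scene",S(249,264),"a",-1),("scene",S(333,238),"a",1),("side",D(217,213),"a",-1),("side",D(327,213),"a",1),
("side",D(193,384),"b",-1),("side",D(353,378),"b",1),("side",D(177,78),"w",-1),("side",D(315,78),"w",1),("scene",S(66,62),"w",-1)]
def loc(k,s,v): return {"a":(s*.029,-.121+v,.085),"b":(s*.043,-.13,0),"w":(s*.043,.118,.094)}[k]
def W(p,l): c,s=np.cos(p[2]),np.sin(p[2]); return [p[0]+c*l[0]-s*l[1],p[1]+s*l[0]+c*l[1],l[2]]
f=lambda p:np.concatenate([proj(M[n],W(p,loc(k,s,p[3])))-uv for n,uv,k,s in ob])
r=least_squares(f,[.55,.25,0,.015],loss="soft_l1"); print(r.x,np.degrees(r.x[2]));print(f(r.x).reshape(-1,2).round(1))
print([W(r.x,(0,y,0)) for y in(.13,.007,-.121+r.x[3])])
for n,s in [("blue",S(255,390)),("green",None)]:
    if s is not None: print(n,ray(M["scene"],s,.106))
print("pink/green/salt approx",ray(M["scene"],(393,235),.1),ray(M["scene"],(437,268),.09),ray(M["scene"],(398,312),.08))
E
```

```text
spare [ 0.4156 -0.1357  0.106 ] [ 0.4151 -0.1353  0.106 ]
row [0.5007 0.1634 0.118 ] [0.5012 0.1616 0.118 ]
first [0.5087 0.2104 0.118 ] [0.5099 0.2137 0.118 ]
[ 0.48943062  0.12613631 -0.25743663  0.01200421] -14.750032425169119
[[ 0.5  0.4]
 [ 0.1 -1.5]
 [-0.4 -0. ]
 [ 0.3 -0.1]
 [-1.3 -0.5]
 [ 0.2  0.6]
 [-0.4 -0.8]
 [ 0.1 -0.7]
 [ 0.4  0.2]]
[[np.float64(0.5225289465974949), np.float64(0.25185226673622374), 0], [np.float64(0.49121283965322243), np.float64(0.13290563397238764), 0], [np.float64(0.4616800210827537), np.float64(0.02073238934674855), 0]]
blue [ 0.351579   -0.06072187  0.106     ]
pink/green/salt approx [ 0.52682895 -0.16651784  0.1       ] [ 0.52482621 -0.27525221  0.09      ] [ 0.39778121 -0.28077103  0.08      ]
```

The two cameras agree on every point to within about 3 mm. The spare jar is at (0.4155, -0.1355) and the rack at (0.489, 0.126) with yaw -14.75°. The stop is at about 0.012. The empty space is about 108 mm long, and its middle is near rack y = -39 mm. I'll move above the spare jar with the fingers closing along rack x.

Emit:
move_arm([
  {"dx": -0.838, "dy": -0.542, "dz": -0.2, "rz": -0.049},
  {"dx": -0.838, "dy": -0.542, "dz": -0.2, "rz": -0.049},
  {"dx": -0.838, "dy": -0.542, "dz": -0.2, "rz": -0.049},
  {"dx": -0.838, "dy": -0.542, "dz": -0.2, "rz": -0.049},
  {"dx": -0.838, "dy": -0.542, "dz": -0.2, "rz": -0.049},
  {"dx": -0.838, "dy": -0.542, "dz": -0.2, "rz": -0.049},
  {"dx": -0.838, "dy": -0.542, "dz": -0.2, "rz": -0.049},
  {"dx": -0.838, "dy": -0.542, "dz": -0.2, "rz": -0.049},
  {"dx": -0.838, "dy": -0.542, "dz": -0.2, "rz": -0.049},
  {"dx": -0.838, "dy": -0.542, "dz": -0.2, "rz": -0.049},
], claw=100)

```text
schema error: expected keys dx, dy, dz, rx, ry, rz
```

Run:
```python
from h import *
from station import sensors
import cv2
m=cams.camera_model("wrist"); im=cams.snapshot("wrist"); cv2.imwrite("pics/w1.png",im[:,:,::-1])
print(sensors.sense()["tcp_pos"],proj(m,(.4155,-.1355,.106)), ray(m,(320,240),.106))
np.savez("w1.npz",**m)
```

```text
[6.24459435e-01 1.02874003e-04 2.30553666e-01] [ 56.14072108 389.80636717] [ 0.62649893 -0.00845421  0.106     ]
```

View pics/w1.png

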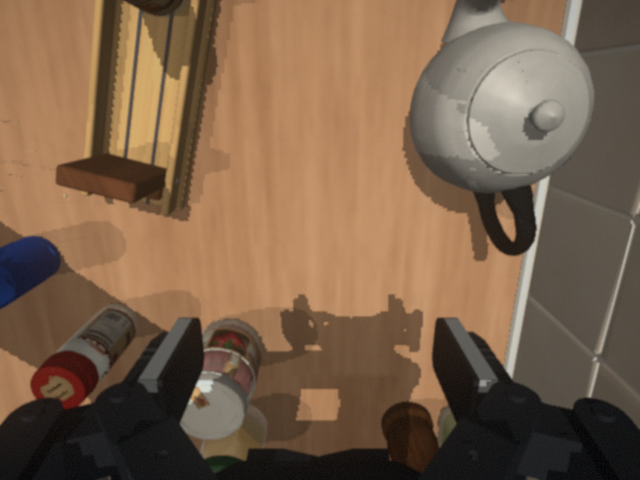

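The move was refused because every row needs all six keys. The wrist view from the start pose shows the spare jar's cap centred at about (58,388). The predicted pixel was (56,390), so the jar position is confirmed.

Emit:
move_arm([
  {"dx": -0.838, "dy": -0.542, "dz": -0.2, "rx": 0, "ry": 0, "rz": -0.049},
  {"dx": -0.838, "dy": -0.542, "dz": -0.2, "rx": 0, "ry": 0, "rz": -0.049},
  {"dx": -0.838, "dy": -0.542, "dz": -0.2, "rx": 0, "ry": 0, "rz": -0.049},
  {"dx": -0.838, "dy": -0.542, "dz": -0.2, "rx": 0, "ry": 0, "rz": -0.049},
  {"dx": -0.838, "dy": -0.542, "dz": -0.2, "rx": 0, "ry": 0, "rz": -0.049},
  {"dx": -0.838, "dy": -0.542, "dz": -0.2, "rx": 0, "ry": 0, "rz": -0.049},
  {"dx": -0.838, "dy": -0.542, "dz": -0.2, "rx": 0, "ry": 0, "rz": -0.049},
  {"dx": -0.838, "dy": -0.542, "dz": -0.2, "rx": 0, "ry": 0, "rz": -0.049},
  {"dx": -0.838, "dy": -0.542, "dz": -0.2, "rx": 0, "ry": 0, "rz": -0.049},
  {"dx": -0.838, "dy": -0.542, "dz": -0.2, "rx": 0, "ry": 0, "rz": -0.049},
], claw=100)

```text
t: 1.4
tcp_pos: [0.4148, -0.1358, 0.1811]
tool_rot: [0.792, 0.611, -0.0, -0.0]
force: [-0.1, -0.3, -0.1]
finger_gap: 0.996
gripper_force: 0.0
```

Emit:
move_arm([
  {"dx": 0.03, "dy": 0, "dz": -0.6, "rx": 0, "ry": 0, "rz": 0},
  {"dx": 0, "dy": 0, "dz": -0.6, "rx": 0, "ry": 0, "rz": 0},
  {"dx": 0, "dy": 0, "dz": -0.6, "rx": 0, "ry": 0, "rz": 0},
  {"dx": 0, "dy": 0, "dz": -0.6, "rx": 0, "ry": 0, "rz": 0},
  {"dx": 0, "dy": 0, "dz": -0.6, "rx": 0, "ry": 0, "rz": 0},
  {"dx": 0, "dy": 0, "dz": -0.6, "rx": 0, "ry": 0, "rz": 0},
  {"dx": 0, "dy": 0, "dz": -0.6, "rx": 0, "ry": 0, "rz": 0},
  {"dx": 0, "dy": 0, "dz": -0.6, "rx": 0, "ry": 0, "rz": 0},
  {"dx": 0, "dy": 0, "dz": -0.6, "rx": 0, "ry": 0, "rz": 0},
  {"dx": 0, "dy": 0, "dz": 0, "rx": 0, "ry": 0, "rz": 0},
])

```text
t: 2.65
tcp_pos: [0.4158, -0.1352, 0.0455]
tool_rot: [0.792, 0.611, -0.0, -0.001]
force: [-0.4, 0.0, -0.1]
finger_gap: 1.001
gripper_force: 0.0
```

Emit:
move_arm([
  {"dx": 0, "dy": 0, "dz": 0, "rx": 0, "ry": 0, "rz": 0},
  {"dx": 0, "dy": 0, "dz": 0, "rx": 0, "ry": 0, "rz": 0},
  {"dx": 0, "dy": 0, "dz": 0, "rx": 0, "ry": 0, "rz": 0},
  {"dx": 0, "dy": 0, "dz": 0, "rx": 0, "ry": 0, "rz": 0},
  {"dx": 0, "dy": 0, "dz": 0, "rx": 0, "ry": 0, "rz": 0},
  {"dx": 0, "dy": 0, "dz": 0, "rx": 0, "ry": 0, "rz": 0},
  {"dx": 0, "dy": 0, "dz": 0, "rx": 0, "ry": 0, "rz": 0},
  {"dx": 0, "dy": 0, "dz": 0, "rx": 0, "ry": 0, "rz": 0},
  {"dx": 0, "dy": 0, "dz": 0, "rx": 0, "ry": 0, "rz": 0},
  {"dx": 0, "dy": 0, "dz": 0, "rx": 0, "ry": 0, "rz": 0},
], claw=35, newtons=25)

```text
t: 3.9
tcp_pos: [0.4159, -0.1353, 0.0469]
tool_rot: [0.792, 0.611, -0.0, -0.0]
force: [-1.3, -0.1, 6.1]
finger_gap: 0.517
gripper_force: 18.5
```

Emit:
move_arm([
  {"dx": 0, "dy": 0, "dz": 0.2, "rx": 0, "ry": 0, "rz": 0},
  {"dx": 0, "dy": 0, "dz": 0.6, "rx": 0, "ry": 0, "rz": 0},
  {"dx": 0, "dy": 0, "dz": 0.8, "rx": 0, "ry": 0, "rz": 0},
  {"dx": 0, "dy": 0, "dz": 0.8, "rx": 0, "ry": 0, "rz": 0},
  {"dx": 0, "dy": 0, "dz": 0.8, "rx": 0, "ry": 0, "rz": 0},
  {"dx": 0, "dy": 0, "dz": 0.8, "rx": 0, "ry": 0, "rz": 0},
  {"dx": 0, "dy": 0, "dz": 0.4, "rx": 0, "ry": 0, "rz": 0},
  {"dx": 0, "dy": 0, "dz": 0, "rx": 0, "ry": 0, "rz": 0},
  {"dx": 0, "dy": 0, "dz": 0, "rx": 0, "ry": 0, "rz": 0},
  {"dx": 0, "dy": 0, "dz": 0, "rx": 0, "ry": 0, "rz": 0},
], claw=25, newtons=30)

```text
t: 5.15
tcp_pos: [0.4158, -0.1352, 0.1556]
tool_rot: [0.792, 0.611, -0.0, -0.001]
force: [-0.1, 0.2, -2.2]
finger_gap: 0.514
gripper_force: 23.3
```

Emit:
move_arm([
  {"dx": 0.15, "dy": 0.5, "dz": 0, "rx": 0, "ry": 0, "rz": 0},
  {"dx": 0.28, "dy": 1, "dz": 0, "rx": 0, "ry": 0, "rz": 0},
  {"dx": 0.28, "dy": 1, "dz": 0, "rx": 0, "ry": 0, "rz": 0},
  {"dx": 0.28, "dy": 1, "dz": 0, "rx": 0, "ry": 0, "rz": 0},
  {"dx": 0.28, "dy": 1, "dz": 0, "rx": 0, "ry": 0, "rz": 0},
  {"dx": 0.28, "dy": 1, "dz": 0, "rx": 0, "ry": 0, "rz": 0},
  {"dx": 0.28, "dy": 1, "dz": 0, "rx": 0, "ry": 0, "rz": 0},
  {"dx": 0.28, "dy": 1, "dz": 0, "rx": 0, "ry": 0, "rz": 0},
  {"dx": 0.28, "dy": 0.95, "dz": 0, "rx": 0, "ry": 0, "rz": 0},
  {"dx": 0.16, "dy": 0.5, "dz": 0, "rx": 0, "ry": 0, "rz": 0},
])

```text
t: 6.4
tcp_pos: [0.4797, 0.09, 0.156]
tool_rot: [0.791, 0.612, -0.0, -0.0]
force: [-1.0, 0.0, -1.0]
finger_gap: 0.509
gripper_force: 23.3
```

Run:
```python
from h import *
from station import sensors
import cv2
print(sensors.sense()["tcp_pos"])
a=cams.snapshot("scene")[60:280,190:370,::-1];b=cams.snapshot("side")[60:280,230:410,::-1]
cv2.imwrite("pics/t1.png",cv2.resize(np.hstack([a,b]),None,fx=2.2,fy=2.2,interpolation=cv2.INTER_CUBIC))
```

```text
[0.47970973 0.09002262 0.15595732]
```

View pics/t1.png

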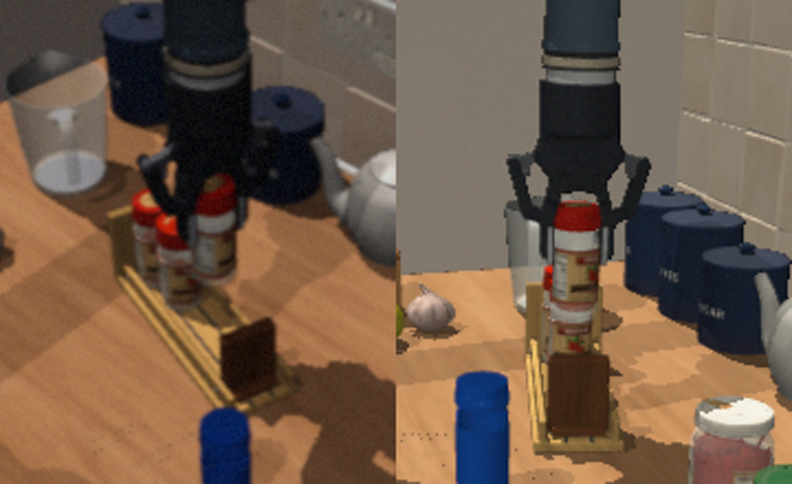

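The jar hangs upright in the gripper over the empty space (rack x ≈ 0, y ≈ -37 mm), and the row and the stop are undisturbed. I'll lower it.

Emit:
move_arm([
  {"dx": 0, "dy": 0, "dz": -0.4, "rx": 0, "ry": 0, "rz": 0},
  {"dx": 0, "dy": 0, "dz": -0.6, "rx": 0, "ry": 0, "rz": 0},
  {"dx": 0, "dy": 0, "dz": -0.6, "rx": 0, "ry": 0, "rz": 0},
  {"dx": 0, "dy": 0, "dz": -0.6, "rx": 0, "ry": 0, "rz": 0},
  {"dx": 0, "dy": 0, "dz": -0.6, "rx": 0, "ry": 0, "rz": 0},
  {"dx": 0, "dy": 0, "dz": -0.5, "rx": 0, "ry": 0, "rz": 0},
  {"dx": 0, "dy": 0, "dz": -0.3, "rx": 0, "ry": 0, "rz": 0},
  {"dx": 0, "dy": 0, "dz": -0.2, "rx": 0, "ry": 0, "rz": 0},
  {"dx": 0, "dy": 0, "dz": 0, "rx": 0, "ry": 0, "rz": 0},
  {"dx": 0, "dy": 0, "dz": 0, "rx": 0, "ry": 0, "rz": 0},
])

```text
t: 7.75
tcp_pos: [0.4803, 0.0883, 0.0616]
tool_rot: [0.792, 0.611, 0.0, 0.0]
force: [1.1, 0.6, -0.9]
finger_gap: 0.514
gripper_force: 23.3
```

Not touching yet, so I'll go down about 3 mm more in small steps.

Emit:
move_arm([
  {"dx": 0, "dy": 0, "dz": -0.04, "rx": 0, "ry": 0, "rz": 0},
  {"dx": 0, "dy": 0, "dz": -0.04, "rx": 0, "ry": 0, "rz": 0},
  {"dx": 0, "dy": 0, "dz": -0.04, "rx": 0, "ry": 0, "rz": 0},
  {"dx": 0, "dy": 0, "dz": 0, "rx": 0, "ry": 0, "rz": 0},
  {"dx": 0, "dy": 0, "dz": 0, "rx": 0, "ry": 0, "rz": 0},
  {"dx": 0, "dy": 0, "dz": 0, "rx": 0, "ry": 0, "rz": 0},
  {"dx": 0, "dy": 0, "dz": 0, "rx": 0, "ry": 0, "rz": 0},
  {"dx": 0, "dy": 0, "dz": 0, "rx": 0, "ry": 0, "rz": 0},
  {"dx": 0, "dy": 0, "dz": 0, "rx": 0, "ry": 0, "rz": 0},
  {"dx": 0, "dy": 0, "dz": 0, "rx": 0, "ry": 0, "rz": 0},
])

```text
t: 9.0
tcp_pos: [0.4801, 0.0882, 0.059]
tool_rot: [0.792, 0.611, 0.0, 0.0]
force: [-1.0, -1.0, 5.7]
finger_gap: 0.515
gripper_force: 23.6
```

Firm contact with the rack floor (5.7 N). Releasing, then rising.

Emit:
move_arm([
  {"dx": 0, "dy": 0, "dz": 0, "rx": 0, "ry": 0, "rz": 0},
  {"dx": 0, "dy": 0, "dz": 0, "rx": 0, "ry": 0, "rz": 0},
  {"dx": 0, "dy": 0, "dz": 0, "rx": 0, "ry": 0, "rz": 0},
  {"dx": 0, "dy": 0, "dz": 0, "rx": 0, "ry": 0, "rz": 0},
  {"dx": 0, "dy": 0, "dz": 0, "rx": 0, "ry": 0, "rz": 0},
  {"dx": 0, "dy": 0, "dz": 0, "rx": 0, "ry": 0, "rz": 0},
  {"dx": 0, "dy": 0, "dz": 0, "rx": 0, "ry": 0, "rz": 0},
  {"dx": 0, "dy": 0, "dz": 0, "rx": 0, "ry": 0, "rz": 0},
  {"dx": 0, "dy": 0, "dz": 0, "rx": 0, "ry": 0, "rz": 0},
  {"dx": 0, "dy": 0, "dz": 0, "rx": 0, "ry": 0, "rz": 0},
], claw=90)

```text
t: 10.25
tcp_pos: [0.48, 0.0883, 0.0583]
tool_rot: [0.792, 0.611, 0.0, -0.0]
force: [-0.6, 0.6, -0.6]
finger_gap: 0.899
gripper_force: 0.0
```

Emit:
move_arm([
  {"dx": 0, "dy": 0, "dz": 0.2, "rx": 0, "ry": 0, "rz": 0},
  {"dx": 0, "dy": 0, "dz": 0.4, "rx": 0, "ry": 0, "rz": 0},
  {"dx": 0, "dy": 0, "dz": 0.6, "rx": 0, "ry": 0, "rz": 0},
  {"dx": 0, "dy": 0, "dz": 0.8, "rx": 0, "ry": 0, "rz": 0},
  {"dx": 0, "dy": 0, "dz": 0.8, "rx": 0, "ry": 0, "rz": 0},
  {"dx": 0, "dy": 0, "dz": 0.8, "rx": 0, "ry": 0, "rz": 0},
  {"dx": 0, "dy": 0, "dz": 0.8, "rx": 0, "ry": 0, "rz": 0},
  {"dx": 0, "dy": 0, "dz": 0.4, "rx": 0, "ry": 0, "rz": 0},
  {"dx": 0, "dy": 0, "dz": 0, "rx": 0, "ry": 0, "rz": 0},
  {"dx": 0, "dy": 0, "dz": 0, "rx": 0, "ry": 0, "rz": 0},
])

```text
t: 11.5
tcp_pos: [0.4795, 0.0883, 0.1779]
tool_rot: [0.792, 0.611, -0.0, -0.0]
force: [-0.1, 0.3, -0.1]
finger_gap: 0.897
gripper_force: 0.0
```

Run:
```python
from h import *
import cv2
a=cams.snapshot("scene")[100:280,210:370,::-1];b=cams.snapshot("side")[100:280,230:390,::-1]
cv2.imwrite("pics/t2.png",cv2.resize(np.hstack([a,b]),None,fx=2.5,fy=2.5,interpolation=cv2.INTER_CUBIC))
```

```text
(no output)
```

View pics/t2.png

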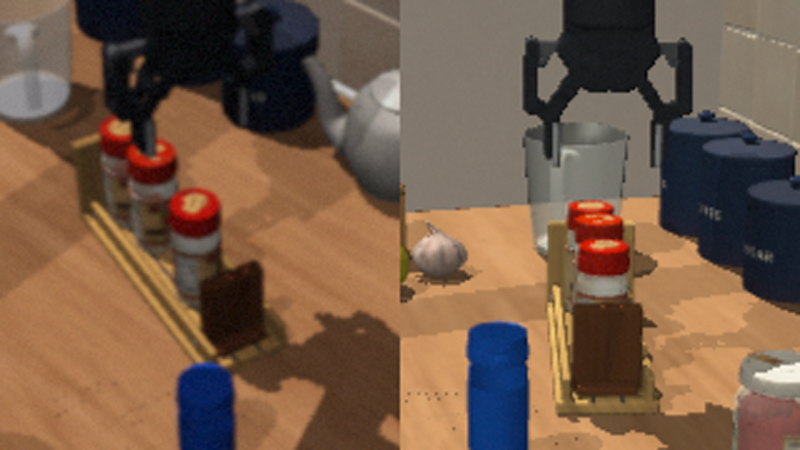

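All three jars stand upright in the channel, with the stop behind them. I'll shut the fingers and go behind the stop.

Emit:
move_arm([
  {"dx": -0.108, "dy": -0.41, "dz": 0, "rx": 0, "ry": 0, "rz": 0},
  {"dx": -0.108, "dy": -0.41, "dz": 0, "rx": 0, "ry": 0, "rz": 0},
  {"dx": -0.108, "dy": -0.41, "dz": 0, "rx": 0, "ry": 0, "rz": 0},
  {"dx": -0.108, "dy": -0.41, "dz": 0, "rx": 0, "ry": 0, "rz": 0},
  {"dx": -0.108, "dy": -0.41, "dz": 0, "rx": 0, "ry": 0, "rz": 0},
  {"dx": -0.108, "dy": -0.41, "dz": 0, "rx": 0, "ry": 0, "rz": 0},
  {"dx": -0.108, "dy": -0.41, "dz": 0, "rx": 0, "ry": 0, "rz": 0},
  {"dx": -0.108, "dy": -0.41, "dz": 0, "rx": 0, "ry": 0, "rz": 0},
  {"dx": -0.108, "dy": -0.41, "dz": 0, "rx": 0, "ry": 0, "rz": 0},
  {"dx": -0.108, "dy": -0.41, "dz": 0, "rx": 0, "ry": 0, "rz": 0},
], claw=0)

```text
t: 12.85
tcp_pos: [0.4528, -0.0149, 0.1783]
tool_rot: [0.792, 0.611, -0.0, -0.0]
force: [-0.5, 0.0, 0.1]
finger_gap: -0.004
gripper_force: 0.0
```

Emit:
move_arm([
  {"dx": 0, "dy": 0, "dz": -0.4, "rx": 0, "ry": 0, "rz": 0},
  {"dx": 0, "dy": 0, "dz": -0.6, "rx": 0, "ry": 0, "rz": 0},
  {"dx": 0, "dy": 0, "dz": -0.6, "rx": 0, "ry": 0, "rz": 0},
  {"dx": 0, "dy": 0, "dz": -0.6, "rx": 0, "ry": 0, "rz": 0},
  {"dx": 0, "dy": 0, "dz": -0.6, "rx": 0, "ry": 0, "rz": 0},
  {"dx": 0, "dy": 0, "dz": -0.6, "rx": 0, "ry": 0, "rz": 0},
  {"dx": 0, "dy": 0, "dz": -0.6, "rx": 0, "ry": 0, "rz": 0},
  {"dx": 0, "dy": 0, "dz": -0.5, "rx": 0, "ry": 0, "rz": 0},
  {"dx": 0, "dy": 0, "dz": -0.3, "rx": 0, "ry": 0, "rz": 0},
  {"dx": 0, "dy": 0, "dz": 0, "rx": 0, "ry": 0, "rz": 0},
])

```text
t: 14.1
tcp_pos: [0.4527, -0.0141, 0.0578]
tool_rot: [0.792, 0.611, -0.0, -0.0]
force: [0.0, 0.8, 0.1]
finger_gap: -0.001
gripper_force: 0.0
```

Emit:
move_arm([
  {"dx": 0.051, "dy": 0.194, "dz": 0, "rx": 0, "ry": 0, "rz": 0},
  {"dx": 0.051, "dy": 0.194, "dz": 0, "rx": 0, "ry": 0, "rz": 0},
  {"dx": 0.051, "dy": 0.194, "dz": 0, "rx": 0, "ry": 0, "rz": 0},
  {"dx": 0.051, "dy": 0.194, "dz": 0, "rx": 0, "ry": 0, "rz": 0},
  {"dx": 0.051, "dy": 0.194, "dz": 0, "rx": 0, "ry": 0, "rz": 0},
  {"dx": 0.051, "dy": 0.194, "dz": 0, "rx": 0, "ry": 0, "rz": 0},
  {"dx": 0.051, "dy": 0.194, "dz": 0, "rx": 0, "ry": 0, "rz": 0},
  {"dx": 0.051, "dy": 0.194, "dz": 0, "rx": 0, "ry": 0, "rz": 0},
  {"dx": 0.051, "dy": 0.194, "dz": 0, "rx": 0, "ry": 0, "rz": 0},
  {"dx": 0.051, "dy": 0.194, "dz": 0, "rx": 0, "ry": 0, "rz": 0},
])

```text
t: 15.35
tcp_pos: [0.4658, 0.0346, 0.0583]
tool_rot: [0.792, 0.611, 0.0, 0.0]
force: [0.4, -0.9, 1.3]
finger_gap: -0.002
gripper_force: 0.8
```

Emit:
move_arm([
  {"dx": 0.041, "dy": 0.155, "dz": 0, "rx": 0, "ry": 0, "rz": 0},
  {"dx": 0.041, "dy": 0.155, "dz": 0, "rx": 0, "ry": 0, "rz": 0},
  {"dx": 0.041, "dy": 0.155, "dz": 0, "rx": 0, "ry": 0, "rz": 0},
  {"dx": 0.041, "dy": 0.155, "dz": 0, "rx": 0, "ry": 0, "rz": 0},
  {"dx": 0.041, "dy": 0.155, "dz": 0, "rx": 0, "ry": 0, "rz": 0},
  {"dx": 0.041, "dy": 0.155, "dz": 0, "rx": 0, "ry": 0, "rz": 0},
  {"dx": 0.041, "dy": 0.155, "dz": 0, "rx": 0, "ry": 0, "rz": 0},
  {"dx": 0.041, "dy": 0.155, "dz": 0, "rx": 0, "ry": 0, "rz": 0},
  {"dx": 0.041, "dy": 0.155, "dz": 0, "rx": 0, "ry": 0, "rz": 0},
  {"dx": 0.041, "dy": 0.155, "dz": 0, "rx": 0, "ry": 0, "rz": 0},
])

```text
t: 16.6
tcp_pos: [0.476, 0.0733, 0.0583]
tool_rot: [0.792, 0.611, -0.0, -0.0]
force: [-0.4, -3.0, 1.6]
finger_gap: 0.001
gripper_force: 1.6
```

Run:
```python
from h import *
import cv2
a=cams.snapshot("scene")[100:280,210:370,::-1];b=cams.snapshot("side")[100:280,230:390,::-1]
cv2.imwrite("pics/t3.png",cv2.resize(np.hstack([a,b]),None,fx=2.5,fy=2.5,interpolation=cv2.INTER_CUBIC))
```

```text
(no output)
```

View pics/t3.png

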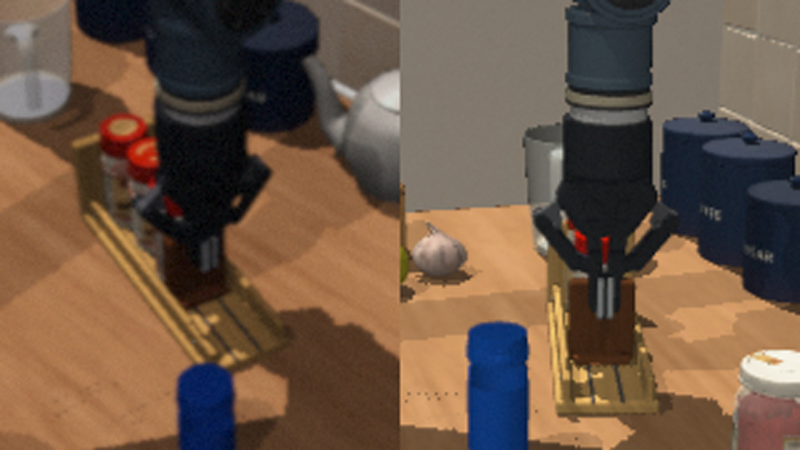

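The stop is sliding, the jars are upright and the force is about 3 N. About 12 mm remains, so I'll continue slowly.

Emit:
move_arm([
  {"dx": 0.0122, "dy": 0.0464, "dz": 0, "rx": 0, "ry": 0, "rz": 0},
  {"dx": 0.0122, "dy": 0.0464, "dz": 0, "rx": 0, "ry": 0, "rz": 0},
  {"dx": 0.0122, "dy": 0.0464, "dz": 0, "rx": 0, "ry": 0, "rz": 0},
  {"dx": 0.0122, "dy": 0.0464, "dz": 0, "rx": 0, "ry": 0, "rz": 0},
  {"dx": 0.0122, "dy": 0.0464, "dz": 0, "rx": 0, "ry": 0, "rz": 0},
  {"dx": 0.0122, "dy": 0.0464, "dz": 0, "rx": 0, "ry": 0, "rz": 0},
  {"dx": 0.0122, "dy": 0.0464, "dz": 0, "rx": 0, "ry": 0, "rz": 0},
  {"dx": 0.0122, "dy": 0.0464, "dz": 0, "rx": 0, "ry": 0, "rz": 0},
  {"dx": 0.0122, "dy": 0.0464, "dz": 0, "rx": 0, "ry": 0, "rz": 0},
  {"dx": 0, "dy": 0, "dz": 0, "rx": 0, "ry": 0, "rz": 0},
])

```text
t: 17.95
tcp_pos: [0.4786, 0.0835, 0.0582]
tool_rot: [0.792, 0.611, -0.0, -0.0]
force: [-0.8, -2.5, -0.6]
finger_gap: 0.001
gripper_force: 1.6
```

Emit:
move_arm([
  {"dx": 0.01, "dy": 0.039, "dz": 0, "rx": 0, "ry": 0, "rz": 0},
  {"dx": 0.01, "dy": 0.039, "dz": 0, "rx": 0, "ry": 0, "rz": 0},
  {"dx": 0.01, "dy": 0.039, "dz": 0, "rx": 0, "ry": 0, "rz": 0},
  {"dx": 0, "dy": 0, "dz": 0, "rx": 0, "ry": 0, "rz": 0},
  {"dx": 0, "dy": 0, "dz": 0, "rx": 0, "ry": 0, "rz": 0},
  {"dx": 0, "dy": 0, "dz": 0, "rx": 0, "ry": 0, "rz": 0},
  {"dx": 0, "dy": 0, "dz": 0, "rx": 0, "ry": 0, "rz": 0},
  {"dx": 0, "dy": 0, "dz": 0, "rx": 0, "ry": 0, "rz": 0},
  {"dx": 0, "dy": 0, "dz": 0, "rx": 0, "ry": 0, "rz": 0},
  {"dx": 0, "dy": 0, "dz": 0, "rx": 0, "ry": 0, "rz": 0},
])

```text
t: 19.2
tcp_pos: [0.4787, 0.084, 0.0583]
tool_rot: [0.791, 0.612, -0.002, 0.001]
force: [-2.6, -16.0, 0.1]
finger_gap: 0.003
gripper_force: 7.8
```

The force has jumped to 16 N with almost no further travel, so the row is packed. I'll back off, rise and check.

Emit:
move_arm([
  {"dx": -0.05, "dy": -0.19, "dz": 0, "rx": 0, "ry": 0, "rz": 0},
  {"dx": -0.1, "dy": -0.39, "dz": 0, "rx": 0, "ry": 0, "rz": 0},
  {"dx": -0.2, "dy": -0.75, "dz": 0, "rx": 0, "ry": 0, "rz": 0},
  {"dx": -0.2, "dy": -0.75, "dz": 0, "rx": 0, "ry": 0, "rz": 0},
  {"dx": 0, "dy": 0, "dz": 0.8, "rx": 0, "ry": 0, "rz": 0},
  {"dx": 0, "dy": -0.8, "dz": 1, "rx": 0, "ry": 0, "rz": 0},
  {"dx": 0, "dy": -0.9, "dz": 1, "rx": 0, "ry": 0, "rz": 0},
  {"dx": 0, "dy": -0.9, "dz": 1, "rx": 0, "ry": 0, "rz": 0},
  {"dx": 0, "dy": -0.9, "dz": 1, "rx": 0, "ry": 0, "rz": 0},
  {"dx": 0, "dy": -0.9, "dz": 1, "rx": 0, "ry": 0, "rz": 0},
])

```text
t: 20.45
tcp_pos: [0.4655, -0.0761, 0.2042]
tool_rot: [0.792, 0.611, 0.0, -0.0]
force: [0.4, 0.3, 0.4]
finger_gap: 0.003
gripper_force: 0.0
```

Run:
```python
from h import *
from station import sensors
import cv2
s=sensors.sense();print(s["tcp_pos"],s["t"])
w=cams.snapshot("wrist")[:,:,::-1]
a=cams.snapshot("scene")[130:250,225:335,::-1];b=cams.snapshot("side")[130:250,270:350,::-1]
r=lambda i,k:cv2.resize(i,None,fx=k,fy=k,interpolation=cv2.INTER_CUBIC)
cv2.imwrite("pics/t4.png",np.hstack([r(a,4),r(b,4)]))
```

```text
[ 0.46553979 -0.07606585  0.20418744] 20.45
```

View pics/t4.png

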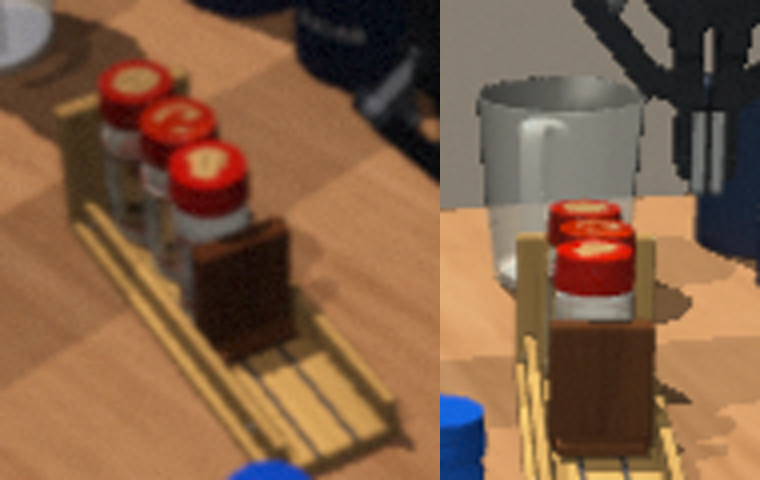

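The three jars stand upright in a row with the stop against the last one. The cap-top centres in the left crop are at (136,80), (179,119) and (209,160). I'll check the spacing in numbers, then decide.

Run:
```python
from h import *
c,s=np.cos(-.2574),np.sin(-.2574)
def L(p): d=p[:2]-[.4894,.1261]; return np.round([c*d[0]+s*d[1],-s*d[0]+c*d[1]],4)
for u,v in [(136,80),(179,119),(209,160)]: print("scene",L(ray(M["scene"],(u/4+225,v/4+130),.118)))
for u,v in [(586,209),(596,231),(595,251)]: print("side",L(ray(M["side"],((u-440)/4+270,v/4+130),.118)))
for u,v in [(193,248),(290,228)]: print("stop outer top",L(ray(M["scene"],(u/4+225,v/4+130),.085)))
```

```text
scene [-0.0022  0.0925]
scene [0.0021 0.047 ]
scene [-0.0008  0.0055]
side [-0.0019  0.09  ]
side [0.0009 0.0416]
side [-0.0023  0.0005]
stop outer top [-0.0267 -0.0214]
stop outer top [ 0.0282 -0.0334]
```

The axes sit at rack y of about 92, 45 and 4 mm. Within measurement noise that matches the packed row, the 16 N stall, and a stop value of about 0.09. Handing in.

```bash
python3 -c "
from station import order; print(order.sign_off())"
```

```text
the job is handed in; nothing more can be done
None
```

I stood the spare jar upright in the rack, let go of it, pushed the end stop until the three jars were snug against the end wall, and handed the job in with the arm clear at about 20.5 s.

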